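# Show the customer a matching pen set and call the clerk

## Robot

A 6-joint arm with a two-finger parallel gripper is mounted at the origin on the work surface. World frame = base frame: x ahead of the robot, y to its left, z up, the work surface at z = 0. Lengths are in m, angles in rad, forces in N, time in s.
With the tool pointing down it reaches from about 0.35 to 0.775 m from the base axis. Payload 5.5 kg.
Tool frame: the origin (TCP) lies between the finger pads, 19 mm behind the fingertips; this is the grasp point; z points along the fingers, y is the line along which they close (so a half turn about z gives the same grasp; the last joint's range is limited). The gripper opens to 85 mm and grips with 20 to 120 N. Pads are 22 mm wide; open, the fingers measure 114 mm over their backs; the gripper's body (76 mm by 85 mm) begins 54 mm behind the grasp point. The pads swing forward as they close: fully open they stand 13 mm farther back than shut.
Start: joints at [-1.424, 0.313, 0.046, 1.304, 0, 1.431], TCP at [0.163, -0.552, 0.25] pointing down, gripper open.
Joint ranges: [-2.76, 2.76], [-0.86, 1.69], [-1.03, 1.26], [-2.2, 2.34], [-1.47, 1.5], [-3.14, 3.14]. Speed limits (rad/s): [2.57, 2.57, 3.14, 3.14, 3.14, 3.14].

## Interface

Orientations are given as a unit quaternion [w, x, y, z].
In Python, from workcell import get_state, read_camera, camera_info, hand_in, recognise gives the robot as it stands.
- The arm moves only by the tool arm_command, never from a script. Its argument "moves" is one flat list of numbers, 7 for each row, row after row: the opening, from -1 (shut) to 1 (fully open), then the shift along the tool's x, y, z in mm, then the turn, a rotation vector about the tool's x, y, z in rad. A call has 1 to 8 rows; each row shifts and turns the commanded pose from where the row before left it, along the tool's axes as they then stand; what a row does not reach is not made up. A row lasts 1/8 s, in which the tool goes at most 62.5 mm and 10.7 degrees, less where a joint would pass 70% of its speed; a pose out of reach is approached as far as the arm can. A call with a gripper value outside its range is refused whole. The fingers move at their own pace and stop on an object; "newtons" is the grip in N (left out, the last holds). Time passes only in rows, so rows that do not move let the fingers close. It gives the time, the measured TCP pose, the force, the opening and the grip force at its end, in the units of the state.
- get_state(): the state, without advancing time (a new reading comes with each control period).
- read_camera(name): name is "scene" or "top" or "wrist"; returns (picture, depth): 384x512x3 uint8, blue, green, red; 384x512 float32, m along the optical axis (not along the pixel's ray), 0 where there is no reading.
- camera_info(name): a dict with "fovy" (degrees; the focal length in pixels is half the picture's height over the tangent of half this angle, whatever the lens; pixels are square), "cx", "cy" (the principal point, pixels), "k1" (the pictures are not rectified: a ray, as slopes to the right and down, at radius r is drawn at 1 + k1 r^2 times it, then the intrinsics apply), "eye" and "orientation" of the camera in the world; the wrist camera has in their place "tool_from_camera" (4x4, takes a point from camera to tool coordinates, whose origin is the TCP and whose axes are the flange's). Camera axes: x right, y down, z forward; pixel columns grow to the right and rows downward; lengths in m; the calibration is good to about 2 mm. A picture is of the moment at which its call begins: read the wrist's pose just before it. camera_info takes no time and is no camera call.
- hand_in(): hands the job in; it is judged then, once.
Trained networks look in the newest picture that a camera, given by its name, has taken for a name from the list of things; names that differ only in an ending like _2 or _b are one class to them, and where a whole thing is asked for, a point or a joint stands for the part that bears it (a point fixed in the world has none). Each returns a list of dicts, best first, with "confidence" (0 to 1); they miss things now and then, are a little off and sometimes report something else, mostly with a low value. They report only what shows in the picture. A call takes as long as a camera call.
- recognise(camera, label): "point" ([column, row] in pixels, amid what is visible of it).
The state is a dict: "clock": time; "joint_pos": joint angles; "qvel": joint speeds; "tau": joint torques, N m; "tcp_pos": TCP position; "orientation": TCP orientation; "wrist_force": force on the tool from outside, world axes, zero at the start; "ft_torque": the same for the moment, N m; "finger_gap": finger opening in m; "grip_force": force on a finger pad.
Only numpy, scipy, OpenCV 4.12 (cv2) and the standard library are available. Lean on these libraries where they do the work, as an engineer would, in place of code of your own. Each camera call takes 0.05 s, during which the arm holds its last target. There are 200 camera calls.

## Task

A customer asks which ink and pens belong together: point at the smallest of the three ink jars, then at the middle of the case that holds two pens, each time with the fingers pointing down, a couple of centimetres above it without contact, and keep still there for two seconds. Then press the round call button on the counter fully down, so that it stays down and a clerk comes, and move clear. Touch, lift or shift none of the goods on the counter, and do not point closely at any other jar or case on the way.

Things in the scene. Friction and masses are not known exactly. Their poses are not given: they have to be found in the camera images.
- jar_small: The smallest of three alike ink jars (dark glass, paper label, black screw lid) standing in a row on a low plywood step 20 mm high: 38 mm in diameter, 36 mm tall with its lid. Loose. Origin: centre of its underside, z up along its axis, so the lid's top is 36 mm above the origin. Jars stand about 100 mm apart, in any order.
- jar_middle: The middle-sized of three alike ink jars (dark glass, paper label, black screw lid) standing in a row on a low plywood step 20 mm high: 52 mm in diameter, 46 mm tall with its lid. Loose. Origin: centre of its underside, z up along its axis, so the lid's top is 46 mm above the origin. Jars stand about 100 mm apart, in any order.
- jar_large: The largest of three alike ink jars (dark glass, paper label, black screw lid) standing in a row on a low plywood step 20 mm high: 66 mm in diameter, 56 mm tall with its lid. Loose. Origin: centre of its underside, z up along its axis, so the lid's top is 56 mm above the origin. Jars stand about 100 mm apart, in any order.
- case_one: Open flat black presentation case with one pen fixed in it (steel pens lying along its length): 160 mm long (its x) by 40 mm wide (its y), walls 18 mm high, pen barrels' tops 20 mm and pen clips 22 mm above the origin. Loose. Origin: centre of its underside, z up. The three cases lie side by side, about 105 mm apart, in any order, on a grey mat 4 mm thick.
- case_two: Open flat black presentation case with two pens side by side fixed in it (steel pens lying along its length): 160 mm long (its x) by 62 mm wide (its y), walls 18 mm high, pen barrels' tops 20 mm and pen clips 22 mm above the origin. Loose. Origin: centre of its underside, z up. The three cases lie side by side, about 105 mm apart, in any order, on a grey mat 4 mm thick.
- case_three: Open flat black presentation case with three pens side by side fixed in it (steel pens lying along its length): 160 mm long (its x) by 84 mm wide (its y), walls 18 mm high, pen barrels' tops 20 mm and pen clips 22 mm above the origin. Loose. Origin: centre of its underside, z up. The three cases lie side by side, about 105 mm apart, in any order, on a grey mat 4 mm thick.
- call_button (a joint): Travel of the call button in m: 0 = up, 0.008 = fully down. Pushing it down takes about 3 N; it has no return spring and stays where it is left (it latches down).
- button_top (a point): Centre of the top face of the call button: a plain grey round button 42 mm in diameter, on a black fixed box 70 x 70 mm and 24 mm high with a flat steel collar (54 mm, 3 mm thick). The top face is 42 mm above the counter when up and 34 mm when fully down (still 7 mm above the collar). It is pressed straight down (-z).
- glue_stick: White glue stick with a black cap, standing, 26 mm in diameter, 83 mm tall. Loose bystander. Origin: centre of its underside.
- eraser: White eraser in a paper sleeve, 50 x 23 x 13 mm, lying. Loose bystander. Origin: centre of its underside, x along its length.
- pencil_cup: Cardboard cup, 76 mm in diameter and 100 mm tall, with pencils that reach to about 170 mm and lean up to 35 mm from its axis. Loose bystander. Origin: centre of its underside.
- stapler: Black stapler, 40 mm (x) by 140 mm (y), 60 mm tall. Loose bystander. Origin: centre of its underside.

How it is judged:
By the outcome, as a careful person would: the job done as asked, in the order asked, and still so for the second after the job is handed in, with the robot touching nothing.
It also fails if it takes over 64 s, if anything falls off the work surface, if the arm or the gripper's body presses on something with over 40 N, if the wrist force passes 120 N, or if a joint passes its speed limit or range.

## Working session

There is one attempt and no reset: what is moved stays moved. The work goes in short steps, Python scripts to look and compute and a tool call to move; the robot and the scene stay as the last step left them, time stands still between calls to the robot, and variables do not carry over. Pictures are saved under pics/ and viewed, at most 10 in all, crops included, and the job is handed in when it is done.

Besides the shell and the picture viewer there is one more tool, called as name(argument=value, ...) on one line, values as JSON. arm_command: Moves the arm, as the interface text tells. Its arguments: {"type":"object","properties":{"moves":{"type":"array"},"newtons":{"type":"number"}},"required":["moves"]}

```bash
mkdir -p pics; cat > h.py <<'E'
import numpy as np, cv2
from scipy.spatial.transform import Rotation as R
from workcell import *
def geom(name):
    i=camera_info(name); f=192/np.tan(np.radians(i["fovy"])/2)
    if name=="wrist":
        s=get_state(); T=np.array(i["tool_from_camera"]); W=np.eye(4)
        q=s["orientation"]; W[:3,:3]=R.from_quat([q[1],q[2],q[3],q[0]]).as_matrix(); W[:3,3]=s["tcp_pos"]; T=W@T
    else:
        T=np.eye(4); q=i["orientation"]
        T[:3,:3]=R.from_quat([q[1],q[2],q[3],q[0]]).as_matrix() if np.size(q)==4 else np.array(q); T[:3,3]=i["eye"]
    return i,f,T
def ray(g,p):
    i,f,T=g; d=(np.array(p,float)-[i["cx"],i["cy"]])/f; u=d.copy()
    for _ in range(20): u=d/(1+i["k1"]*(u@u))
    return T[:3,3],T[:3,:3]@np.array([u[0],u[1],1])
def at_z(g,p,z):
    o,d=ray(g,p); return o+d*(z-o[2])/d[2]
def at_depth(g,p,dep):
    c,r=np.round(p).astype(int); w=dep[max(r-1,0):r+2,max(c-1,0):c+2]; w=w[w>0]
    o,d=ray(g,p); return o+d*(np.median(w) if w.size else np.nan)
E
python3 - <<'E'
from h import *
np.set_printoptions(precision=3,suppress=True)
s=get_state(); print(s["clock"],s["tcp_pos"],s["orientation"],s["finger_gap"])
for n in ["top","scene"]:
    g=geom(n); im,d=read_camera(n); np.savez(f"{n}.npz",im=im,d=d); cv2.imwrite(f"pics/{n}0.png",cv2.resize(im,(800,600),interpolation=cv2.INTER_CUBIC))
    print(n,g[0])
    for l in "jar_small jar_middle jar_large case_one case_two case_three call_button glue_stick eraser pencil_cup stapler".split():
        for r in recognise(n,l)[:3]:
            print(l,round(r["confidence"],2),np.round(r["point"],1),at_depth(g,r["point"],d))
E
```

```text
0.0 [ 0.163 -0.551  0.249] [-0.001  0.99   0.143  0.   ] 0.08561524781364885
top {'fovy': 45.18373777800641, 'cx': 252.50535131055096, 'cy': 191.22305818848739, 'k1': -0.028998874504863412, 'eye': array([0.402, 0.013, 1.083]), 'orientation': array([-0.044,  0.712, -0.698,  0.063])}
jar_small 0.52 [153.8 230.3] [0.468 0.204 0.056]
jar_small 0.18 [219.  137.3] [0.687 0.066 0.041]
jar_middle 0.75 [199.1 230. ] [0.47  0.103 0.066]
jar_large 0.62 [376.3 229.9] [ 0.481 -0.303  0.022]
jar_large 0.56 [107.8 223. ] [0.48  0.301 0.076]
case_one 0.58 [335.4 226.4] [ 0.487 -0.208  0.021]
case_two 0.73 [379.4 232.4] [ 0.476 -0.313  0.012]
case_three 0.59 [291.3 227. ] [ 0.484 -0.105  0.022]
call_button 0.61 [220.4 139.5] [0.682 0.063 0.042]
glue_stick 0.51 [337.5 226.1] [ 0.488 -0.214  0.017]
eraser 0.76 [246.8 275.1] [ 0.372 -0.005  0.012]
pencil_cup 0.61 [118.5 118.2] [0.701 0.278 0.127]
stapler 0.58 [370.2 134.9] [ 0.698 -0.284  0.057]
scene {'fovy': 53.29085804008604, 'cx': 251.74341260204292, 'cy': 193.16822103429413, 'k1': -0.10310029192817889, 'eye': array([ 1.395, -0.203,  0.651]), 'orientation': array([-0.371,  0.691,  0.552, -0.283])}
jar_small 0.68 [311.1 175. ] [0.487 0.207 0.052]
jar_middle 0.59 [277.2 178.2] [0.498 0.097 0.061]
jar_large 0.73 [338.3 171.8] [0.507 0.285 0.065]
jar_large 0.28 [209.7 199.4] [ 0.505 -0.104  0.02 ]
case_one 0.72 [173.6 203.9] [ 0.505 -0.206  0.019]
case_three 0.8 [208.1 199.1] [ 0.504 -0.108  0.021]
call_button 0.65 [283.7 226.9] [0.691 0.058 0.04 ]
glue_stick 0.51 [244.7 195.9] [ 0.552 -0.012  0.05 ]
eraser 0.57 [234.1 175.7] [ 0.382 -0.008  0.012]
pencil_cup 0.74 [370.  218.1] [0.751 0.259 0.081]
pencil_cup 0.36 [246.6 196.4] [ 0.561 -0.009  0.055]
stapler 0.63 [141.8 257. ] [ 0.72  -0.292  0.033]
stapler 0.23 [278.  179.2] [0.5   0.099 0.059]
```

View pics/top0.png

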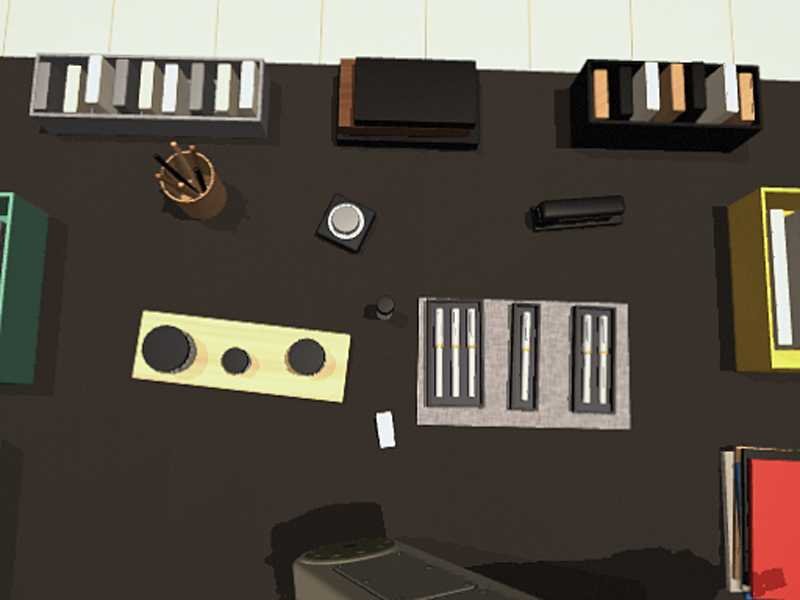

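View pics/scene0.png

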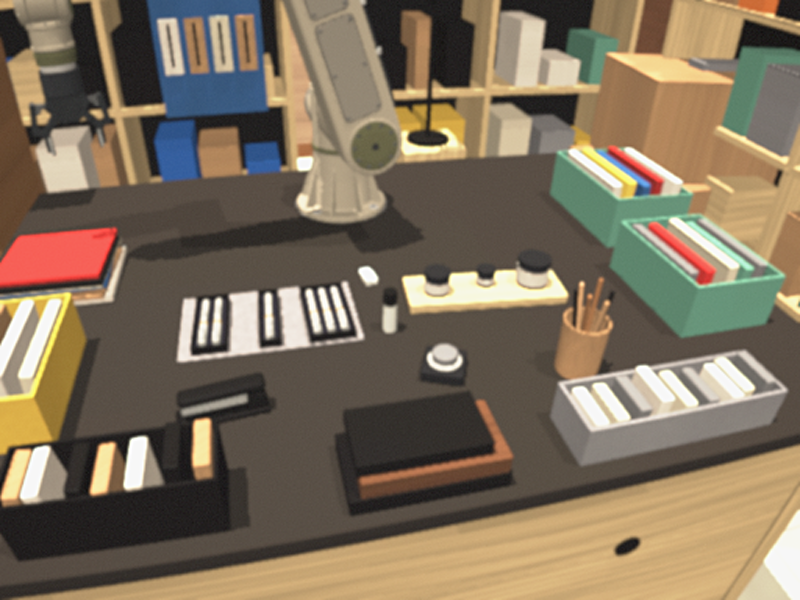

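The top view shows the jar row as large, small, middle from left to right, with the small lid near (151,230) in native pixels. The cases are three, one, two from left to right, with case_two's middle near (379,230), and the button is near (221,141). The networks agree, so I'll close and turn the fingers to line the tool up with the world axes.

arm_command(moves=[-1, 0, 0, 0, 0, 0, -0.1605, -1, 0, 0, 0, 0, 0, -0.1605, -1, 0, 0, 0, 0, 0, -0.1605, -1, 0, 0, 0, 0, 0, -0.1605, -1, 0, 0, 0, 0, 0, -0.1605, -1, 0, 0, 0, 0, 0, -0.1605, -1, 0, 0, 0, 0, 0, -0.1605, -1, 0, 0, 0, 0, 0, -0.1605])

```text
clock: 2.2
tcp_pos: [0.1626, -0.5515, 0.25]
orientation: [-0.0, 0.705, 0.709, 0.0]
wrist_force: [-0.2, 1.1, 0.5]
finger_gap: -0.0
grip_force: 0.0
```

arm_command(moves=[-1, 0, 0, 0, 0, 0, 0, -1, 43, 21, 0, 0, 0, 0, -1, 43, 21, 0, 0, 0, 0, -1, 43, 21, 0, 0, 0, 0, -1, 43, 21, 0, 0, 0, 0])

```text
clock: 2.82
tcp_pos: [0.2471, -0.3782, 0.2501]
orientation: [0.0, 0.708, 0.706, -0.0]
wrist_force: [0.4, -0.3, -0.6]
finger_gap: -0.0002
grip_force: 0.0
```

arm_command(moves=[-1, 43, 22, 0, 0, 0, 0, -1, 43, 22, 0, 0, 0, 0, -1, 43, 22, 0, 0, 0, 0, -1, 43, 22, 0, 0, 0, 0, -1, 43, 22, 0, 0, 0, 0, -1, 43, 22, 0, 0, 0, 0])

```text
clock: 3.58
tcp_pos: [0.3793, -0.1202, 0.2503]
orientation: [0.001, 0.708, 0.706, 0.0]
wrist_force: [0.7, -0.4, -0.4]
finger_gap: 0.0002
grip_force: 0.0
```

arm_command(moves=[-1, 46, 12, 0, 0, 0, 0, -1, 46, 12, 0, 0, 0, 0, -1, 46, 12, 0, 0, 0, 0, -1, 46, 12, 0, 0, 0, 0, -1, 46, 12, 0, 0, 0, 0, -1, 46, 12, 0, 0, 0, 0, -1, 46, 12, 0, 0, 0, 0, -1, 0, 0, 0, 0, 0, 0])

```text
clock: 4.58
tcp_pos: [0.4631, 0.2031, 0.2497]
orientation: [-0.0, 0.707, 0.708, 0.0]
wrist_force: [-0.8, -0.7, -0.6]
finger_gap: -0.0002
grip_force: 0.0
```

```bash
python3 - <<'E'
from h import *
np.set_printoptions(precision=4,suppress=True)
s=get_state(); print(s["clock"],s["tcp_pos"],s["joint_pos"])
g=geom("wrist"); im,d=read_camera("wrist"); cv2.imwrite("pics/w1.png",im); np.savez("w1.npz",im=im,d=d)
print("eye",g[2])
for l in ["jar_small","jar_middle","jar_large"]:
    for r in recognise("wrist",l)[:2]: print(l,r,at_depth(g,r["point"],d),at_z(g,r["point"],.056))
gt=geom("top"); gs=geom("scene")
print("top lid",at_z(gt,[151,230.5],.056),"scene lid",at_z(gs,np.array([486,269])/1.5625,.056))
t=np.load("top.npz"); 
# dark lids / button / case blobs from depth in the top view
P=np.full((384,512,3),np.nan)
for r in range(384):
    for c in range(60,420):
        if t["d"][r,c]>0: o,dd=ray(gt,(c,r)); P[r,c]=o+dd*t["d"][r,c]
def cen(box,zlo,zhi,n):
    m=(P[...,0]>box[0])&(P[...,0]<box[1])&(P[...,1]>box[2])&(P[...,1]<box[3])&(P[...,2]>zlo)&(P[...,2]<zhi)
    q=P[m]; print(n,len(q),"mid",(q.min(0)+q.max(0))/2,"mean",q.mean(0),"ext",np.ptp(q,axis=0),cv2.minAreaRect((q[:,:2]*1000).astype(np.float32)))
cen((.42,.53,.16,.25),.048,.065,"small")
cen((.36,.60,-.365,-.26),.014,.03,"case2")
cen((.63,.74,0,.12),.036,.05,"button")
E
```

```text
4.575 [0.4631 0.2031 0.2497] [ 0.2543  0.1786 -0.1308  1.2609  0.0003  1.8239]
eye [[ 1.     -0.0001  0.0001  0.4632]
 [-0.0001 -0.9501 -0.3118  0.2842]
 [ 0.0001  0.3118 -0.9501  0.3735]
 [ 0.      0.      0.      1.    ]]
jar_small {'point': [257.4, 152.1], 'confidence': 0.62} [0.4683 0.2166 0.0559] [0.4683 0.2166 0.056 ]
jar_middle {'point': [270.1, 229.0], 'confidence': 0.8} [0.482  0.1356 0.0639] [0.4825 0.1318 0.056 ]
jar_large {'point': [273.6, 52.5], 'confidence': 0.69} [0.4816 0.3088 0.0759] [0.4829 0.3105 0.056 ]
top lid [0.467  0.2099 0.056 ] scene lid [0.478  0.2096 0.056 ]
small 230 mid [0.4673 0.2126 0.0557] mean [0.4668 0.2123 0.0557] ext [0.0378 0.0364 0.0101] ((467.0885314941406, 212.284912109375), (36.74143981933594, 35.86571502685547), 48.27705764770508)
case2 1233 mid [ 0.4826 -0.3143  0.022 ] mean [ 0.4818 -0.3139  0.02  ] ext [0.161  0.0678 0.0159] ((481.763916015625, -314.3278503417969), (64.34964752197266, 160.9180450439453), 88.28900146484375)
button 248 mid [0.6806 0.0628 0.0416] mean [0.6805 0.0621 0.0411] ext [0.0407 0.0397 0.0109] ((680.4952392578125, 62.81355285644531), (40.500301361083984, 39.625675201416016), 1.5412862300872803)
```

View pics/w1.png

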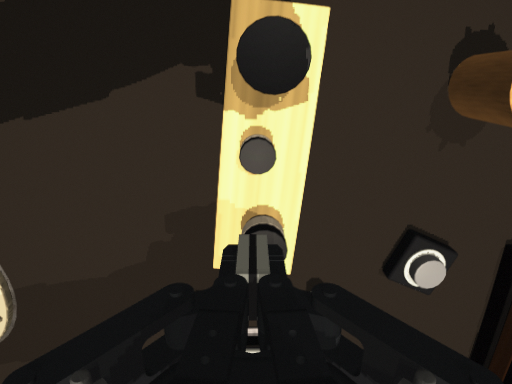

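The small jar's lid centre shows at (258,155), and the wrist, top and depth readings agree on (0.468, 0.2125, 0.056). The fingertips show at (253,240), so I'll check their real height.

```bash
python3 - <<'E'
from h import *
np.set_printoptions(precision=4,suppress=True)
g=geom("wrist"); d=np.load("w1.npz")["d"]
for r in range(230,262,4): print(r,[np.round(at_depth(g,(c,r),d),3).tolist() for c in (242,253,264)])
E
```

```text
230 [[0.45, 0.116, 0.033], [0.463, 0.13, 0.062], [0.474, 0.132, 0.066]]
234 [[0.458, 0.212, 0.236], [0.463, 0.212, 0.235], [0.468, 0.212, 0.235]]
238 [[0.458, 0.212, 0.24], [0.463, 0.212, 0.239], [0.468, 0.212, 0.24]]
242 [[0.458, 0.212, 0.244], [0.463, 0.212, 0.244], [0.468, 0.212, 0.243]]
246 [[0.458, 0.212, 0.247], [0.463, 0.212, 0.247], [0.468, 0.212, 0.247]]
250 [[0.458, 0.212, 0.251], [0.463, 0.212, 0.251], [0.468, 0.212, 0.251]]
254 [[0.458, 0.212, 0.254], [0.463, 0.212, 0.254], [0.467, 0.211, 0.254]]
258 [[0.458, 0.212, 0.257], [0.463, 0.212, 0.257], [0.467, 0.212, 0.257]]
```

arm_command(moves=[-1, 5, 2.5, 10, 0, 0, 0, -1, 4.5, 2.5, 20, 0, 0, 0, -1, 0, 0, 30, 0, 0, 0, -1, 0, 0, 30, 0, 0, 0, -1, 0, 0, 20, 0, 0, 0, -1, 0, 0, 15, 0, 0, 0, -1, 0, 0, 5, 0, 0, 0, -1, 0, 0, 0, 0, 0, 0])

```text
clock: 5.78
tcp_pos: [0.4678, 0.2098, 0.12]
orientation: [0.0, 0.707, 0.707, 0.0]
wrist_force: [-0.3, -0.1, -0.1]
finger_gap: 0.0003
grip_force: 0.0
```

arm_command(moves=[-1, 3, 0, 8, 0, 0, 0, -1, 0, 0, 8, 0, 0, 0, -1, 0, 0, 5, 0, 0, 0, -1, 0, 0, 3, 0, 0, 0, -1, 0, 0, 0, 0, 0, 0, -1, 0, 0, 0, 0, 0, 0])

```text
clock: 6.52
tcp_pos: [0.4678, 0.213, 0.0961]
orientation: [0.0, 0.707, 0.707, 0.0]
wrist_force: [0.1, 0.4, 0.7]
finger_gap: -0.0001
grip_force: 0.0
```

```bash
python3 - <<'E'
from h import *
np.set_printoptions(precision=4,suppress=True)
s=get_state(); print(s["clock"],s["tcp_pos"],s["wrist_force"])
g=geom("scene"); im,d=read_camera("scene"); cv2.imwrite("pics/s1.png",cv2.resize(im[110:220,240:400],(800,550),interpolation=cv2.INTER_CUBIC))
g=geom("wrist"); im,d=read_camera("wrist"); cv2.imwrite("pics/w2.png",im)
for p in [(253,236),(253,240)]: print(at_depth(g,p,d))
P=np.array([at_depth(g,(c,r),d) for r in range(150,300,2) for c in range(180,330,2)])
m=(np.abs(P[:,2]-.056)<.003)&(np.hypot(P[:,0]-.468,P[:,1]-.2125)<.03); q=P[m]; print(len(q),q.min(0),q.max(0),np.median(q[:,2]))
print("tip low",np.sort(P[(np.abs(P[:,2]-.08)<.01)&(np.hypot(P[:,0]-.468,P[:,1]-.2125)<.02)][:,2])[:10])
E
```

```text
6.525 [0.4678 0.213  0.0961] [0.126  0.4142 0.6615]
[0.4683 0.2252 0.0841]
[0.4683 0.2247 0.0872]
535 [0.4495 0.2045 0.053 ] [0.4871 0.2318 0.0565] 0.05580765386591996
tip low [0.0809 0.081  0.0811 0.0812 0.0813 0.0813 0.0816 0.0817 0.0817 0.0817]
```

View pics/s1.png

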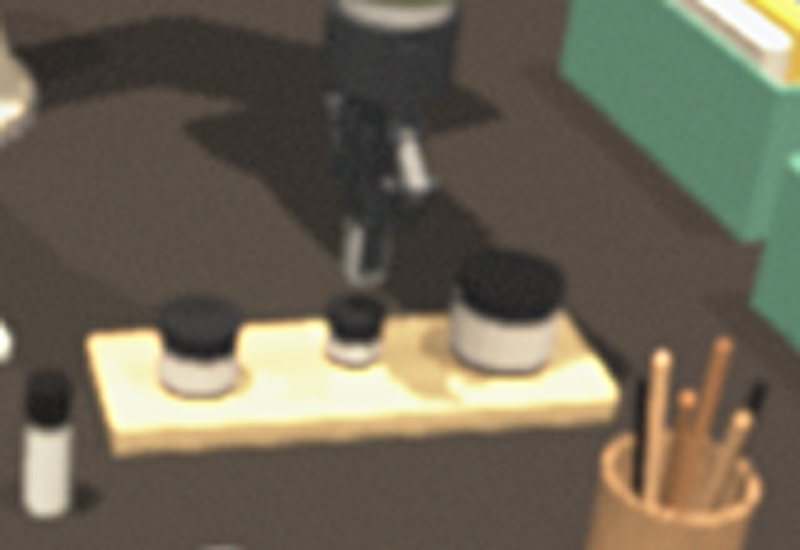

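The fingertips, at (365,280) in the crop, stand just above the small jar's lid, and no other jar is below them. I'll lower 2 mm and hold still for more than two seconds.

arm_command(moves=[-1, 0, 0, 2, 0, 0, 0, -1, 0, 0, 0, 0, 0, 0, -1, 0, 0, 0, 0, 0, 0, -1, 0, 0, 0, 0, 0, 0, -1, 0, 0, 0, 0, 0, 0, -1, 0, 0, 0, 0, 0, 0, -1, 0, 0, 0, 0, 0, 0, -1, 0, 0, 0, 0, 0, 0])

```text
clock: 7.62
tcp_pos: [0.4677, 0.2129, 0.0939]
orientation: [0.0, 0.707, 0.707, -0.0]
wrist_force: [0.6, -0.4, 0.0]
finger_gap: -0.0002
grip_force: 0.0
```

arm_command(moves=[-1, 0, 0, 0, 0, 0, 0, -1, 0, 0, 0, 0, 0, 0, -1, 0, 0, 0, 0, 0, 0, -1, 0, 0, 0, 0, 0, 0, -1, 0, 0, 0, 0, 0, 0, -1, 0, 0, 0, 0, 0, 0, -1, 0, 0, 0, 0, 0, 0, -1, 0, 0, 0, 0, 0, 0])

```text
clock: 8.62
tcp_pos: [0.4677, 0.2129, 0.094]
orientation: [0.0, 0.707, 0.707, -0.0]
wrist_force: [-0.2, 0.3, -0.2]
finger_gap: -0.0002
grip_force: 0.0
```

arm_command(moves=[-1, 0, 0, 0, 0, 0, 0, -1, 0, 0, 0, 0, 0, 0, -1, 0, 0, 0, 0, 0, 0, -1, 0, 0, 0, 0, 0, 0, -1, 0, 0, 0, 0, 0, 0, -1, 0, 0, 0, 0, 0, 0])

```text
clock: 9.38
tcp_pos: [0.4677, 0.213, 0.094]
orientation: [0.0, 0.707, 0.707, -0.0]
wrist_force: [0.3, -0.2, -0.3]
finger_gap: 0.0001
grip_force: 0.0
```

arm_command(moves=[-1, 0, 0, -10, 0, 0, 0, -1, 0, 0, -25, 0, 0, 0, -1, 0, 0, -35, 0, 0, 0, -1, 0, 0, -40, 0, 0, 0, -1, 0, 0, -35, 0, 0, 0, -1, 0, 0, -15, 0, 0, 0])

```text
clock: 10.12
tcp_pos: [0.4686, 0.2132, 0.2567]
orientation: [0.001, 0.707, 0.707, 0.002]
wrist_force: [0.7, -0.2, -0.9]
finger_gap: -0.0001
grip_force: 0.0
```

arm_command(moves=[-1, -30, 0, 0, 0, 0, 0, -1, -44, 2, 0, 0, 0, 0, -1, -44, 2, 0, 0, 0, 0, -1, -44, 2, 0, 0, 0, 0, -1, -44, 2, 0, 0, 0, 0, -1, -44, 2, 0, 0, 0, 0, -1, -44, 2, 0, 0, 0, 0])

```text
clock: 11.0
tcp_pos: [0.4792, -0.0824, 0.2534]
orientation: [-0.0, 0.707, 0.707, -0.0]
wrist_force: [0.6, -0.4, 0.4]
finger_gap: 0.0001
grip_force: 0.0
```

arm_command(moves=[-1, -44, 2, 0, 0, 0, 0, -1, -44, 0, 0, 0, 0, 0, -1, -44, 0, 0, 0, 0, 0, -1, -44, 0, 0, 0, 0, 0, -1, -35, 0, 0, 0, 0, 0, -1, -22, 0, 0, 0, 0, 0, -1, 0, 0, 0, 0, 0, 0, -1, 0, 0, 0, 0, 0, 0])

```text
clock: 12.0
tcp_pos: [0.4815, -0.313, 0.2537]
orientation: [-0.001, 0.707, 0.707, 0.0]
wrist_force: [-0.0, 0.5, 1.0]
finger_gap: -0.0003
grip_force: 0.0
```

```bash
python3 - <<'E'
from h import *
np.set_printoptions(precision=4,suppress=True)
s=get_state(); print(s["clock"],s["tcp_pos"],s["orientation"])
g=geom("wrist"); im,d=read_camera("wrist"); cv2.imwrite("pics/w3.png",im)
for l in ["case_two","case_one"]:
    for r in recognise("wrist",l)[:2]: print(l,r,at_depth(g,r["point"],d),at_z(g,r["point"],.022))
P=np.array([at_depth(g,(c,r),d) for r in range(0,384,2) for c in range(60,500,2)])
m=(P[:,2]>.017)&(P[:,2]<.03)&(P[:,1]<-.255)&(P[:,1]>-.37)&(P[:,0]>.36)&(P[:,0]<.6); q=P[m]
print(len(q),q.min(0),q.max(0),cv2.minAreaRect((q[:,:2]*1000).astype(np.float32)))
E
```

```text
12.0 [ 0.4815 -0.313   0.2537] [-0.0006  0.7069  0.7073  0.0001]
case_two {'point': [253.3, 157.4], 'confidence': 0.83} [ 0.4826 -0.3157  0.0128] [ 0.4825 -0.3136  0.022 ]
case_one {'point': [256.4, 59.8], 'confidence': 0.91} [ 0.4857 -0.2096  0.0221] [ 0.4857 -0.2096  0.022 ]
978 [ 0.4022 -0.3455  0.017 ] [ 0.5635 -0.2808  0.0264] ((483.3712158203125, -313.66949462890625), (62.338932037353516, 160.82479858398438), 88.32673645019531)
```

View pics/w3.png

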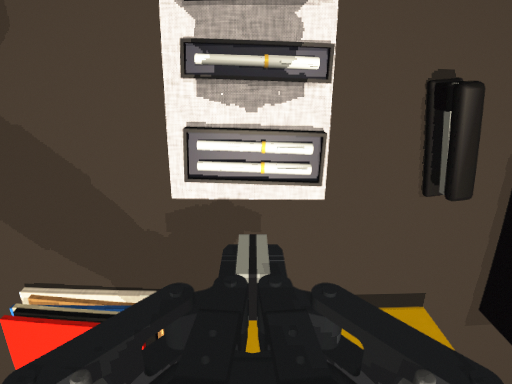

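The case with two pens shows at (254,157), centre (0.483, -0.3137). I'll lower to about 2 cm above the pens and hold.

arm_command(moves=[-1, -0.5, 1.5, 15, 0, 0, 0, -1, 0, 0, 35, 0, 0, 0, -1, 0, 0, 40, 0, 0, 0, -1, 0, 0, 40, 0, 0, 0, -1, 0, 0, 25, 0, 0, 0, -1, 0, 0, 15, 0, 0, 0, -1, 0, 0, 10, 0, 0, 0, -1, 0, 0, 5, 0, 0, 0])

```text
clock: 13.15
tcp_pos: [0.4834, -0.3147, 0.069]
orientation: [0.0, 0.707, 0.707, 0.0]
wrist_force: [-0.4, -0.8, 0.1]
finger_gap: -0.0003
grip_force: 0.0
```

arm_command(moves=[-1, 0, 0, 4, 0, 0, 0, -1, 0, 0, 0, 0, 0, 0, -1, 0, 0, 0, 0, 0, 0, -1, 0, 0, 0, 0, 0, 0, -1, 0, 0, 0, 0, 0, 0, -1, 0, 0, 0, 0, 0, 0, -1, 0, 0, 0, 0, 0, 0, -1, 0, 0, 0, 0, 0, 0])

```text
clock: 14.15
tcp_pos: [0.4831, -0.3146, 0.065]
orientation: [0.0, 0.707, 0.707, -0.0]
wrist_force: [1.5, -0.2, -0.1]
finger_gap: 0.0001
grip_force: 0.0
```

arm_command(moves=[-1, 0, 0, 0, 0, 0, 0, -1, 0, 0, 0, 0, 0, 0, -1, 0, 0, 0, 0, 0, 0, -1, 0, 0, 0, 0, 0, 0, -1, 0, 0, 0, 0, 0, 0, -1, 0, 0, 0, 0, 0, 0, -1, 0, 0, 0, 0, 0, 0, -1, 0, 0, 0, 0, 0, 0])

```text
clock: 15.15
tcp_pos: [0.4832, -0.3146, 0.065]
orientation: [0.0, 0.707, 0.707, -0.0]
wrist_force: [-0.1, -0.1, -1.2]
finger_gap: -0.0
grip_force: 0.0
```

arm_command(moves=[-1, 0, 0, 0, 0, 0, 0, -1, 0, 0, 0, 0, 0, 0, -1, 0, 0, 0, 0, 0, 0, -1, 0, 0, 0, 0, 0, 0, -1, 0, 0, 0, 0, 0, 0, -1, 0, 0, 0, 0, 0, 0, -1, 0, 0, 0, 0, 0, 0, -1, 0, 0, 0, 0, 0, 0])

```text
clock: 16.15
tcp_pos: [0.4831, -0.3146, 0.065]
orientation: [0.0, 0.707, 0.707, -0.0]
wrist_force: [0.1, -0.7, 0.3]
finger_gap: -0.0
grip_force: 0.0
```

arm_command(moves=[-1, 0, 0, -10, 0, 0, 0, -1, 0, 0, -25, 0, 0, 0, -1, 0, 0, -40, 0, 0, 0, -1, 0, 0, -45, 0, 0, 0, -1, 0, 0, -40, 0, 0, 0, -1, 0, 0, -20, 0, 0, 0, -1, 0, 0, -10, 0, 0, 0])

```text
clock: 17.02
tcp_pos: [0.4836, -0.3149, 0.2572]
orientation: [0.002, 0.707, 0.707, 0.0]
wrist_force: [0.1, -0.6, 0.2]
finger_gap: -0.0002
grip_force: 0.0
```

arm_command(moves=[-1, 20, 15, 0, 0, 0, 0, -1, 40, 20, 0, 0, 0, 0, -1, 40, 20, 0, 0, 0, 0, -1, 40, 20, 0, 0, 0, 0, -1, 40, 20, 0, 0, 0, 0, -1, 40, 20, 0, 0, 0, 0, -1, 40, 20, 0, 0, 0, 0, -1, 40, 20, 0, 0, 0, 0])

```text
clock: 18.02
tcp_pos: [0.6383, -0.0131, 0.2543]
orientation: [-0.0, 0.707, 0.707, -0.0]
wrist_force: [0.6, -1.2, 0.5]
finger_gap: -0.0004
grip_force: 0.0
```

arm_command(moves=[-1, 40, 20, 0, 0, 0, 0, -1, 27, 16, 0, 0, 0, 0, -1, 10, 6, 0, 0, 0, 0, -1, 0, 0, 0, 0, 0, 0, -1, 0, 0, 0, 0, 0, 0])

```text
clock: 18.65
tcp_pos: [0.6797, 0.0612, 0.2549]
orientation: [-0.0, 0.708, 0.707, -0.0]
wrist_force: [0.0, -0.0, -0.6]
finger_gap: -0.0003
grip_force: 0.0
```

```bash
python3 - <<'E'
from h import *
np.set_printoptions(precision=4,suppress=True)
s=get_state(); print(s["clock"],s["tcp_pos"],s["orientation"],s["joint_pos"])
g=geom("wrist"); im,d=read_camera("wrist"); cv2.imwrite("pics/w4.png",im)
for r in recognise("wrist","call_button")[:2]: print(r,at_depth(g,r["point"],d))
P=np.array([at_depth(g,(c,r),d) for r in range(60,260) for c in range(180,340)])
m=(P[:,2]>.038)&(P[:,2]<.046)&(np.hypot(P[:,0]-.68,P[:,1]-.0625)<.05); q=P[m]
print(len(q),q.min(0),q.max(0),(q.min(0)+q.max(0))/2,np.median(q[:,2]))
E
```

```text
18.65 [0.6797 0.0612 0.2549] [-0.      0.7075  0.7067 -0.0004] [-0.0274  0.5359  0.3959  1.4314 -0.0005  1.5446]
{'point': [135.0, 215.1], 'confidence': 0.32} [0.5572 0.0107 0.072 ]
{'point': [81.9, 328.5], 'confidence': 0.18} [ 0.435  -0.1885  0.0205]
1132 [0.663  0.0425 0.038 ] [0.7031 0.083  0.0425] [0.6831 0.0628 0.0403] 0.041668483825852476
```

View pics/w4.png

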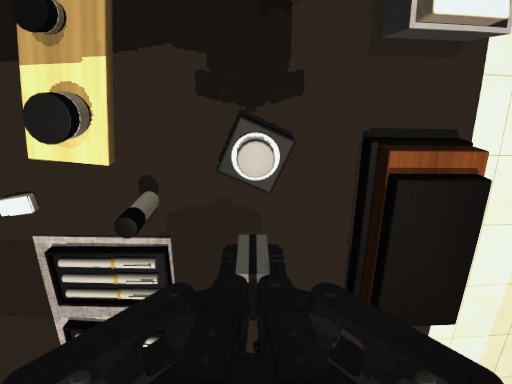

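The button shows at (256,156), centre (0.682, 0.063), top 0.042. The network's hit at (135,215) is the glue stick, so I ignore it. I'll descend over the button and then press slowly.

arm_command(moves=[-1, 1.5, 2.5, 15, 0, 0, 0, -1, 0, 0, 35, 0, 0, 0, -1, 0, 0, 40, 0, 0, 0, -1, 0, 0, 40, 0, 0, 0, -1, 0, 0, 25, 0, 0, 0, -1, 0, 0, 15, 0, 0, 0, -1, 0, 0, 10, 0, 0, 0, -1, 0, 0, 3, 0, 0, 0])

```text
clock: 19.75
tcp_pos: [0.6828, 0.0638, 0.0719]
orientation: [0.0, 0.707, 0.707, 0.0]
wrist_force: [0.5, -0.3, -0.8]
finger_gap: 0.0001
grip_force: 0.0
```

arm_command(moves=[-1, 0, 0, 3, 0, 0, 0, -1, 0, 0, 3, 0, 0, 0, -1, 0, 0, 3, 0, 0, 0, -1, 0, 0, 2, 0, 0, 0, -1, 0, 0, 2, 0, 0, 0, -1, 0, 0, 1, 0, 0, 0, -1, 0, 0, 0, 0, 0, 0])

```text
clock: 20.62
tcp_pos: [0.6827, 0.064, 0.0581]
orientation: [0.0, 0.707, 0.707, 0.0]
wrist_force: [-0.6, -0.7, 2.8]
finger_gap: -0.0001
grip_force: 1.1
```

Contact at about 3 N means the button is moving, so I'll keep pressing to its stop.

arm_command(moves=[-1, 0, 0, 1, 0, 0, 0, -1, 0, 0, 1, 0, 0, 0, -1, 0, 0, 1, 0, 0, 0, -1, 0, 0, 1, 0, 0, 0, -1, 0, 0, 0, 0, 0, 0])

```text
clock: 21.25
tcp_pos: [0.6827, 0.0639, 0.0538]
orientation: [0.0, 0.707, 0.707, -0.0]
wrist_force: [-0.9, -0.0, 1.5]
finger_gap: 0.0002
grip_force: 0.8
```

arm_command(moves=[-1, 0, 0, 0.7, 0, 0, 0, -1, 0, 0, 0.5, 0, 0, 0, -1, 0, 0, 0, 0, 0, 0])

```text
clock: 21.62
tcp_pos: [0.6827, 0.0639, 0.0528]
orientation: [0.0, 0.707, 0.707, 0.0]
wrist_force: [-0.8, 0.4, 3.2]
finger_gap: -0.0001
grip_force: 1.3
```

arm_command(moves=[-1, 0, 0, 0.5, 0, 0, 0, -1, 0, 0, 0.5, 0, 0, 0, -1, 0, 0, 0, 0, 0, 0])

```text
clock: 22.0
tcp_pos: [0.6827, 0.064, 0.0527]
orientation: [0.0, 0.707, 0.707, 0.0]
wrist_force: [-1.9, 0.6, 6.4]
finger_gap: -0.0
grip_force: 3.7
```

arm_command(moves=[-1, 0, 0, 1, 0, 0, 0, -1, 0, 0, 1, 0, 0, 0, -1, 0, 0, 0, 0, 0, 0])

```text
clock: 22.38
tcp_pos: [0.6829, 0.064, 0.0526]
orientation: [0.001, 0.707, 0.707, 0.001]
wrist_force: [-7.4, 0.0, 17.1]
finger_gap: 0.0004
grip_force: 8.1
```

It has stalled at 17 N, so the button is at its stop. I'll retract and check.

arm_command(moves=[-1, 0, 0, -2, 0, 0, 0, -1, 0, 0, -5, 0, 0, 0, -1, 0, 0, -15, 0, 0, 0, -1, 0, 0, -30, 0, 0, 0, -1, 0, 0, -40, 0, 0, 0, -1, 0, 0, -45, 0, 0, 0, -1, 0, 0, -40, 0, 0, 0, -1, 0, 0, -23, 0, 0, 0])

```text
clock: 23.38
tcp_pos: [0.6834, 0.0639, 0.2535]
orientation: [0.002, 0.707, 0.707, 0.001]
wrist_force: [0.1, 0.4, -0.0]
finger_gap: 0.0003
grip_force: 0.0
```

arm_command(moves=[-1, 0, 0, 0, 0, 0, 0, -1, 0, 0, 0, 0, 0, 0, -1, 0, 0, 0, 0, 0, 0])

```text
clock: 23.75
tcp_pos: [0.6819, 0.0639, 0.2479]
orientation: [-0.001, 0.707, 0.707, -0.001]
wrist_force: [0.4, 0.4, -0.2]
finger_gap: -0.0003
grip_force: 0.0
```

```bash
python3 - <<'E'
from h import *
np.set_printoptions(precision=4,suppress=True)
s=get_state(); print(s["clock"],s["tcp_pos"],s["wrist_force"])
g=geom("wrist"); im,d=read_camera("wrist"); cv2.imwrite("pics/w5.png",im)
P=np.array([at_depth(g,(c,r),d) for r in range(60,260) for c in range(180,340)])
q=P[np.hypot(P[:,0]-.682,P[:,1]-.063)<.015]; print("button top",np.percentile(q[:,2],[5,50,95]))
t=np.load("top.npz"); im,d=read_camera("top"); df=np.abs(im.astype(int)-t["im"]).max(2)
for n,(c,r) in dict(small=(151,230),mid=(196,229),large=(108,223),c2=(379,230),c1=(335,229),c3=(291,227),glue=(246,197),eraser=(247,275)).items(): print(n,np.median(df[r-15:r+15,c-15:c+15]),(df[r-15:r+15,c-15:c+15]>40).mean())
E
```

```text
23.75 [0.6819 0.0639 0.2479] [ 0.4124  0.4161 -0.2309]
button top [0.0334 0.2396 0.2542]
small 34.0 0.43444444444444447
mid 119.0 0.7433333333333333
large 71.5 0.5788888888888889
c2 1.0 0.0
c1 1.0 0.0
c3 12.0 0.0022222222222222222
glue 7.0 0.3188888888888889
eraser 2.0 0.1988888888888889
```

The lowest reading on the button's top is 0.033, so it is fully down. The cases are unchanged. The differences at the jars come from the arm standing in the top view, and the arm felt no contact force there.

```bash
python3 -c "from workcell import *; print(hand_in())"
```

```text
the job is handed in; nothing more can be done
None
```

I pointed at the smallest jar, then at the two-pen case, holding over two seconds at each. I then pressed the call button to its stop, where it stayed down, moved the arm clear and handed the job in at about 24 s; the result of the judging was not reported.

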